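# Tip the puddle off a flask's cup cap and snap it home

### The job

The flask's blue cup cap has been left mouth down after rinsing, with its hollow foot upward. Pick it up by its narrow upper part, tilt it to about 40 degrees over the white saucer for a moment so that the foot would drain, bring it level again, then press it straight down onto the neck of the steel flask until it clicks and sits fully home on the shoulder. Do not let go: finish still gripping the cap and still pressing it down firmly, with the flask standing upright and the saucer and everything else left where they are.

Things in the scene. Friction and masses are not known exactly. Their poses are not given: they have to be found in the camera images.
- cap_grip (a point): The flask's blue cup-shaped snap cap, loose, about 90 g, round, 72 mm tall, mouth down. This point: on its axis in the middle of the narrow upper part, 52 mm above the mouth, 20 mm below the top; z up along the axis. Upper part (to grip): straight cylinder 48 mm across, from 35 to 72 mm above the mouth; skirt below it 64 mm across, 31 mm high. Its hollow foot is the top face.
- cap_mouth (a point): Centre of the cap's mouth (lower edge of the skirt); z up along the cap's axis. Inside: bore 56 mm across, 28 mm deep, with a white inward lip 3 mm high at the mouth, leaving an opening 48 mm across.
- flask_seat (a point): The squat steel food flask, loose, about 0.7 kg, upright, 84 mm across. This point: on its axis at the height of the flat shoulder, 95 mm above its underside, where the cap's mouth comes to rest; z up along the axis. The cap goes on straight down, any way round; fully home, cap_grip is 52 mm above this point.
- neck_top (a point): Top centre of the flask's neck (the stud), 23 mm above the shoulder: 42 mm across, top 7 mm tapering to 32 mm. Four black sprung nubs stand out to 53 mm across, widest 8 mm above the shoulder. Lip meets them with the mouth about 13 mm above the shoulder; resistance climbs to some 8 to 14 N at 8 mm, then drops with the click as the lip slips under them; then the shoulder is a hard stop.
- drip_saucer: White saucer, 125 mm across, 19 mm high, loose on the worktop; origin at the centre of its underside.
- capsule_machine: Bystander, fixed at the back: tall black capsule coffee machine, 158 mm wide (y), 275 mm deep (x), 234 mm tall; origin at the centre of its underside. Swing the arm round in front of it or well above.
- kettle: Bystander, fixed at the back on its base: white kettle, 146 x 207 mm, its top 242 mm above the worktop; origin at the centre of its underside.
- toaster: Bystander, fixed at the back right: white toaster, 268 mm deep (x), 158 mm wide (y), 178 mm tall; origin at the centre of its underside.
- water_glass: Bystander: clear tumbler glass upside down, 69 mm wide, 92 mm tall; loose; origin at the centre of its underside.
- spice_jar: Bystander: spice jar with a green lid, 46 mm wide, 106 mm tall; loose; origin at the centre of its underside.
- pepper: Bystander: small glass shaker with a pale grey top, 44 mm wide, 90 mm tall; loose; origin at the centre of its underside.
- spoon: Bystander: steel teaspoon lying flat, 130 mm long, 11 mm high; x along its length; loose; origin at the centre of its underside.
- kitchen_timer: Bystander: grey and white round kitchen timer, 62 mm wide, 57 mm tall; loose; origin at the centre of its underside.
- sugar_jar: Bystander: glass jar with a glass lid, 62 mm wide, 77 mm tall; loose; origin at the centre of its underside.
Not all that is in view belongs to the job. What is shaped like the part that bears flask_seat but red is not meant.

How it is judged:
By the outcome, as a careful person would: the job done as asked, in the order asked, and still so for the second after the job is handed in, while the arm keeps its last pose, push and grip.
It also fails if it takes over 54 s, if anything falls off the work surface, if the arm or the gripper's body presses on something with over 40 N, if the wrist force passes 120 N, or if a joint passes its speed limit or range.

### The arm

A 7-joint arm with a two-finger parallel gripper is mounted at the origin on a cart in front of the work surface, level with it; the furniture and walls round the work are solid. World frame = base frame: x ahead of the robot, y to its left, z up, the work surface at z = 0. Lengths are in mm, angles in rad, forces in N, time in s.
With the tool pointing down it reaches from about 350 to 900 mm from the base axis. Payload 8.1 kg.
Tool frame: the origin (TCP) lies on the centre line of the jaws, within the pads' length; the fingertips stand 11 mm ahead of it and the grasp point (between the pads) lies 8 mm behind it; z points along the fingers, y is the line along which they close (so a half turn about z gives the same grasp; the last joint's range is limited). The gripper opens to 85 mm and grips with 20 to 120 N. Pads are 22 mm wide; open, the fingers measure 114 mm over their backs; the gripper's body (76 mm by 85 mm) begins 54 mm behind the grasp point. The pads swing forward as they close: fully open they stand 13 mm farther back than shut.
Start: joints at [-1.266, 0.434, 0.025, 1.573, -0.012, 1.134, -0.075], TCP at [247.897, 573.749, 242.323] pointing down, gripper open.
Joint ranges: [-2.62, 2.62], [-0.44, 2.09], [-1.27, 1.32], [0.08, 2.57], [-1.32, 4.46], [0.12, 2], [-2.74, 2.74]. Speed limits (rad/s): [2.22, 2.22, 3.01, 3.01, 3.14, 3.14, 3.14].

### API

Orientations are given as a unit quaternion [w, x, y, z].
In Python, from workcell import env gives the robot as it stands. The module is installed in compiled form; this text tells all that it offers.
- The arm moves only by the tool arm_command, never from a script. Its argument "series" is a list of rows, each a list of 3 entries, a list of its own where there are three numbers: the shift along the tool's x, y, z in m, then the turn about the tool's z in degrees, then the finger opening in m, from 0 to 0.0854. A call has 1 to 12 rows; each row shifts and turns the commanded pose from where the row before left it, along the tool's axes as they then stand; what a row does not reach is not made up. A row lasts 1/10 s, in which the tool goes at most 50 mm and 8.59 degrees, less where a joint would pass 70% of its speed; a pose out of reach is approached as far as the arm can. A call with a gripper value outside its range is refused whole. The fingers move at their own pace and stop on an object; the grip force is fixed at half the most. Time passes only in rows, so rows that do not move let the fingers close. It gives the time, the measured TCP pose, the force, the opening and the grip force at its end, in the units of the state.
- env.read_state(): the state, without advancing time (a new reading comes with each control period).
- env.read_camera(name): name is "scene" or "top" or "wrist"; returns a dict with "color" (420x560x3 uint8, red, green, blue), "fovy" (degrees; the focal length in pixels is half the picture's height over the tangent of half this angle, whatever the lens; pixels are square), "cx", "cy" (the principal point, pixels), "R" (3x3) and "t" (3): a world point X has camera coordinates R X + t. Camera axes: x right, y down, z forward; pixel columns grow to the right and rows downward; lengths in mm; the calibration is good to about 2 mm. A picture is of the moment at which its call begins. There is no depth.
- env.finish_job(): hands the job in; it is judged then, once.
The state is a dict: "time_s": time; "joint_pos": joint angles; "qd": joint speeds; "joint_torque": joint torques, N m; "ee_pos": TCP position; "tcp_rot": TCP orientation; "ft_force": force on the tool from outside, world axes, zero at the start; "wrist_torque": the same for the moment, N m; "opening": finger opening in mm; "finger_force": force on a finger pad.
Only numpy, scipy, OpenCV 4.12 (cv2) and the standard library are available. Lean on these libraries where they do the work, as an engineer would, in place of code of your own. Each camera call takes 0.05 s, during which the arm holds its last target. There are 200 camera calls.

## Working session

There is one attempt and no reset: what is moved stays moved. The work goes in short steps, Python scripts to look and compute and a tool call to move; the robot and the scene stay as the last step left them, time stands still between calls to the robot, and variables do not carry over. Pictures are saved under pics/ and viewed, at most 10 in all, crops included, and the job is handed in when it is done.

Besides the shell and the picture viewer there is one more tool, called after "Request:" as name([rows], argument=value, ...), one row to a line, values as JSON. arm_command: Moves the arm, as the interface text tells. Its arguments: {"type":"object","properties":{"series":{"type":"array","items":{"type":"array"}}},"required":["series"]}

```bash
mkdir -p pics; cat > h.py <<'E'
import numpy as np,cv2
from workcell import env
def cam(n,save=None):
    c=env.read_camera(n)
    if save: cv2.imwrite('pics/'+save,c['color'][:,:,::-1])
    return c
def par(c):
    f=c['color'].shape[0]/2/np.tan(np.radians(c['fovy'])/2)
    return f,np.array(c['R']),np.array(c['t'])
def ray(c,u,v,z):
    f,R,t=par(c); d=R.T@np.array([(u-c['cx'])/f,(v-c['cy'])/f,1]); o=-R.T@t
    return o+d*(z-o[2])/d[2]
def proj(c,X):
    f,R,t=par(c); p=R@np.array(X,float)+t
    return np.array([c['cx']+f*p[0]/p[2],c['cy']+f*p[1]/p[2]])
E
python3 - <<'E'
from h import *
for n in('scene','top','wrist'):
    c=cam(n,n+'0.png'); f,R,t=par(c); print(n,f,c['cx'],c['cy'],(-R.T@t).round(),R.round(3).tolist())
s=env.read_state(); print(s)
a=cv2.imread('pics/scene0.png');b=cv2.imread('pics/top0.png')
E
```

```text
scene 534.4674962172015 270.3171133723192 210.13186475998202 [ 612.  955. 1346.] [[-0.996, 0.091, -0.011], [0.078, 0.781, -0.619], [-0.047, -0.618, -0.785]]
top 412.6360621711753 284.2709718266569 202.5432657772132 [ 443.   11. 1162.] [[-0.009, -0.999, 0.035], [-0.996, 0.006, -0.085], [0.085, -0.036, -0.996]]
wrist 351.76822110348746 278.2028944811041 214.36405357622382 [171. 607. 374.] [[0.396, 0.918, -0.002], [0.87, -0.375, 0.321], [0.294, -0.129, -0.947]]
{'time_s': 0.15, 'joint_pos': array([-1.26559548,  0.4350679 ,  0.02496947,  1.5739053 , -0.01159844,
        1.13398428, -0.07510276]), 'qd': array([-1.05536505e-03, -2.05507890e-03,  4.49541596e-04, -2.65653385e-03,
       -9.37705996e-04,  2.20957495e-05, -6.20749294e-04]), 'joint_torque': array([ 2.24272073e-03, -6.70882916e+01,  1.02634951e+00, -3.16450453e+01,
        1.56825321e-02,  9.16646066e-03,  4.56895108e-06]), 'ee_pos': array([247.76072029, 573.3840619 , 241.69643531]), 'tcp_rot': array([-6.86042999e-05,  2.02523115e-01,  9.79277293e-01, -6.06080561e-04]), 'ft_force': array([0.49747914, 0.28279626, 1.17335102]), 'wrist_torque': array([-0.00948528, -0.04519488,  0.01196956]), 'finger_force': 0.0, 'opening': 85.1420088894889}
```

View pics/scene0.png

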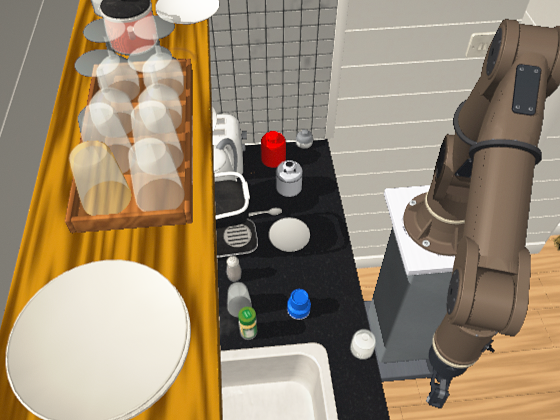

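View pics/top0.png

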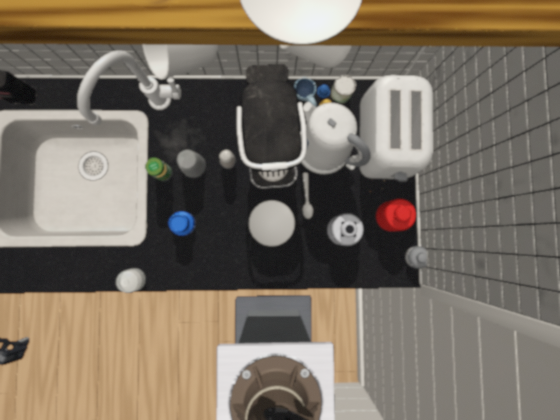

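The scene picture shows the blue cap at (299,304), the steel flask at (289,178), with the red decoy behind it, and the saucer at (290,235). In the top picture they are at (181,223), (345,229) and (271,223).

```bash
cat >> h.py <<'E'
from scipy.optimize import minimize
def sil(c,xy,parts,shape,s=4):
    m=np.zeros((shape[0]*s,shape[1]*s),np.uint8); a=np.linspace(0,2*np.pi,48)
    for r,z0,z1 in parts:
        P=[proj(c,[xy[0]+r*np.cos(k),xy[1]+r*np.sin(k),z]) for z in(z0,z1) for k in a]
        h=cv2.convexHull(((np.array(P)+.5)*s).round().astype(np.int32)); cv2.fillConvexPoly(m,h,255)
    return cv2.resize(m,(shape[1],shape[0]),interpolation=cv2.INTER_AREA)/255.
def fit(c,mask,parts,x0):
    g=lambda p:np.abs(sil(c,p,parts,mask.shape)-mask).sum()
    r=minimize(g,x0,method='Nelder-Mead',options=dict(initial_simplex=np.array([x0,x0+[8,0],x0+[0,8]]),xatol=.2))
    return r.x.round(1),r.fun,mask.sum()
def blue(im,box):
    i=im.astype(int); m=((i[...,2]>i[...,0]+50)&(i[...,2]>70)).astype(float); k=np.zeros_like(m); u0,v0,u1,v1=box; k[v0:v1,u0:u1]=1; return m*k
CAP=[(32,0,31),(24,31,72)]
E
python3 - <<'E'
from h import *
S=cam('scene');T=cam('top')
for c,u,v in((S,299,304),(T,181,223)):
    m=blue(c['color'],(u-30,v-30,u+30,v+30)); x0=ray(c,u,v,40)[:2]; print('cap',fit(c,m,CAP,x0))
for n,(us,vs),(ut,vt),z in(('flask',(289,165),(349,229),118),('saucer',(289,235),(271,223),12),('red',(273,135),(402,214),118),('jar',(363,340),(131,280),60),('glass',(237,300),(191,163),60),('spice',(248,322),(158,169),60),('pepper',(233,268),(228,158),60),('spoon',(270,212),(307,200),5)):
    print(n,ray(S,us,vs,z).round(),ray(T,ut,vt,z).round())
a=S['color'][140:215,250:330];b=T['color'][190:265,305:385]
o=np.hstack([cv2.resize(k,(400,375),interpolation=cv2.INTER_CUBIC) for k in(a,b)]);cv2.imwrite('pics/fl.png',o[:,:,::-1])
E
```

```text
cap (array([486.1, 252.1]), np.float64(23.60392156862745), np.float64(581.0))
cap (array([486.5, 254.4]), np.float64(31.956862745098036), np.float64(519.0))
flask [ 464. -185.  118.] [ 463. -191.  118.]
saucer [484.   8.  12.] [484.   7.  12.]
red [ 501. -324.  118.] [ 500. -328.  118.]
jar [337. 390.  60.] [337. 373.  60.]
glass [653. 243.  60.] [645. 220.  60.]
spice [627. 311.  60.] [629. 308.  60.]
pepper [659. 140.  60.] [658. 122.  60.]
spoon [533. -93.   5.] [548. -95.   5.]
```

View pics/fl.png

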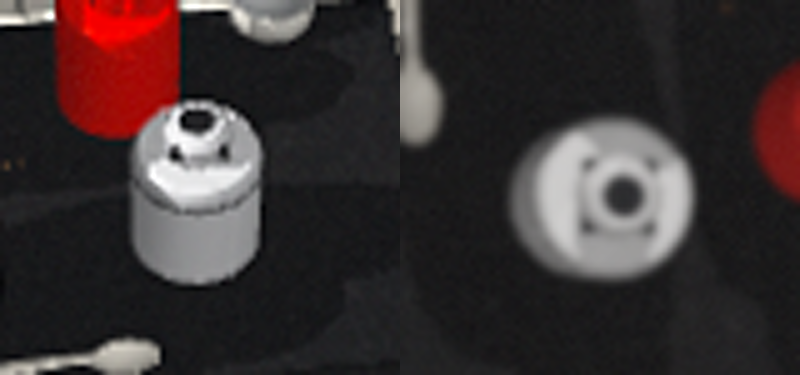

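The crop shows the flask's neck opening at scene pixel (289.2,163.7) and top pixel (349.6,228.9), which puts the flask near (464,-190). The red one is the decoy.

The interface only turns about the tool's z, so the tool can't tilt the cap. My plan is to swivel the cap in the grip about the closing line by levering its mouth on the worktop's front edge. I need the edge position for that. First I'll turn the tool so its y lies along world y and move over the cap.

```bash
python3 - <<'E'
from h import *
T=cam('top');S=cam('scene')
g=T['color'].astype(int).sum(2)
for u in(165,195,230):
    v=270+np.argmax(np.diff(g[270:305,u])); print('top edge',u,v,ray(T,u,v+.5,0).round(1), g[v-3:v+5,u])
for v in(270,290,310):
    r=S['color'].astype(int)[v,320:390].sum(1); k=320+np.argmax(np.diff(r)); print('scene edge',v,k,ray(S,k+.5,v,0).round(1),r[::6])
print(proj(S,[486,253,40]))
E
```

```text
top edge 165 290 [301.  299.4   0. ] [103 103 115 166 303 421 465 471]
top edge 195 289 [302.6 217.5   0. ] [ 98 100 109 163 311 439 485 492]
top edge 230 289 [301.3 121.4   0. ] [104 102  99 150 308 439 488 494]
scene edge 270 356 [299.5 144.6   0. ] [ 93  99  99 101 111 101 261 529 529 528 130 184]
scene edge 290 361 [298.  212.1   0. ] [100 101  96 107 104 107 101 517 503 421 185 181]
scene edge 310 365 [299.3 275.8   0. ] [ 70  69  77 108 101 101 107 107 344 381 186 187]
[298.44415473 301.54794444]
```

Request:
arm_command([
  [[0, 0, 0], -7.8, 0.085],
  [[0, 0, 0], -7.8, 0.085],
  [[0, 0, 0], -7.8, 0.085],
  [[-0.0265, -0.0356, 0], 0, 0.085],
  [[-0.0265, -0.0356, 0], 0, 0.085],
  [[-0.0265, -0.0356, 0], 0, 0.085],
  [[-0.0265, -0.0356, 0], 0, 0.085],
  [[-0.0265, -0.0356, 0], 0, 0.085],
  [[-0.0265, -0.0356, 0], 0, 0.085],
  [[-0.0265, -0.0356, 0], 0, 0.085],
  [[-0.0265, -0.0356, 0], 0, 0.085],
  [[-0.0265, -0.0356, 0], 0, 0.085],
])

```text
time_s: 1.55
ee_pos: [487.4, 251.9, 242.5]
tcp_rot: [0.0, -0.0, 1.0, 0.0]
ft_force: [0.3, 0.3, -0.2]
opening: 85.1
finger_force: 0.0
```

```bash
python3 - <<'E'
from h import *
c=cam('wrist','w1.png'); m=blue(c['color'],(0,0,560,420)); print(fit(c,m,CAP,np.array([486.,253.])))
print(env.read_state()['joint_pos'].round(2))
E
```

```text
(array([485.9, 254.2]), np.float64(90.10588235294118), np.float64(3661.0))
[-0.62  0.31  0.07  1.76 -0.02  1.07  1.02]
```

Request:
arm_command([
  [[0.0013, 0.0019, 0.0275], 0, 0.085],
  [[0, 0, 0.0275], 0, 0.085],
  [[0, 0, 0.0275], 0, 0.085],
  [[0, 0, 0.0275], 0, 0.085],
  [[0, 0, 0.0275], 0, 0.085],
  [[0, 0, 0.0275], 0, 0.085],
  [[0, 0, 0.0275], 0, 0.085],
  [[0, 0, 0], 0, 0.085],
  [[0, 0, 0], 0, 0.04],
  [[0, 0, 0], 0, 0.04],
  [[0, 0, 0], 0, 0.04],
  [[0, 0, 0], 0, 0.04],
])

```text
time_s: 2.8
ee_pos: [486.3, 256.0, 51.7]
tcp_rot: [0.001, -0.0, 1.0, 0.001]
ft_force: [-0.7, -0.3, 8.1]
opening: 46.7
finger_force: 60.8
```

Request:
arm_command([
  [[0, 0, 0], 0, 0.03],
  [[0, 0, 0], 0, 0.03],
  [[0, 0, 0], 0, 0.03],
  [[0, 0, -0.005], 0, 0.03],
  [[0, 0, -0.01], 0, 0.03],
  [[0, 0, -0.02], 0, 0.03],
  [[0, 0, -0.02], 0, 0.03],
  [[0, 0, -0.02], 0, 0.03],
  [[0, 0, -0.015], 0, 0.03],
  [[0, 0, 0], 0, 0.03],
])

```text
time_s: 3.8
ee_pos: [486.6, 256.2, 142.8]
tcp_rot: [0.002, -0.0, 1.0, 0.001]
ft_force: [1.4, -0.4, -1.2]
opening: 46.8
finger_force: 61.6
```

```bash
python3 - <<'E'
from h import *
c=cam('wrist','w2.png'); s=cam('scene'); a=s['color'][230:330,240:360]
cv2.imwrite('pics/v2.png',np.hstack([cv2.resize(c['color'],(440,330)),cv2.resize(a,(360,330),interpolation=2)])[:,:,::-1])
E
```

```text
(no output)
```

View pics/v2.png

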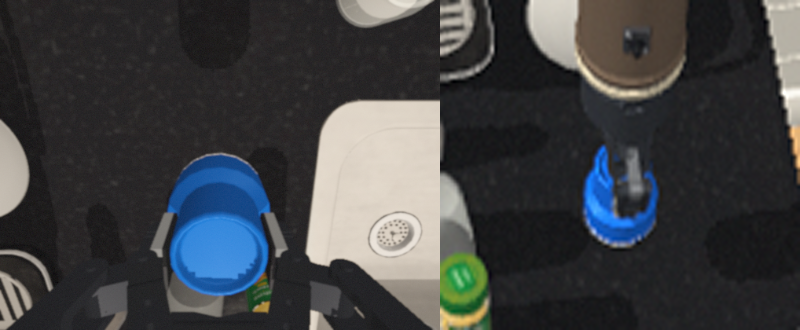

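The wrist and scene views show the cap held level by its upper part at wrist crop (220,250), and lifted. The worktop's front edge is at x≈300, so I'll carry the cap there.

Request:
arm_command([
  [[0.02, 0.0034, 0], 0, 0.03],
  [[0.04, 0.006, 0], 0, 0.03],
  [[0.04, 0.006, 0], 0, 0.03],
  [[0.04, 0.006, 0], 0, 0.03],
  [[0.04, 0.006, 0], 0, 0.03],
  [[0.02, 0.0034, 0], 0, 0.03],
  [[0.0126, 0.003, 0.02], 0, 0.03],
  [[0, 0, 0.03], 0, 0.03],
  [[0, 0, 0.02], 0, 0.03],
  [[0, 0, 0.01], 0, 0.03],
  [[0, 0, 0.004], 0, 0.03],
  [[0, 0, 0], 0, 0.03],
])

```text
time_s: 5.1
ee_pos: [272.6, 288.8, 55.6]
tcp_rot: [-0.0, -0.0, 1.0, -0.0]
ft_force: [0.6, -0.3, -0.7]
opening: 46.6
finger_force: 61.6
```

Request:
arm_command([
  [[0, 0, 0.0039], 0, 0.03],
  [[0.003, 0, 0.002], 0, 0.03],
  [[0.003, 0, 0.002], 0, 0.03],
  [[0.003, 0, 0.002], 0, 0.03],
  [[0.003, 0, 0.002], 0, 0.03],
  [[0.003, 0, 0.003], 0, 0.03],
  [[0.002, 0, 0.002], 0, 0.03],
  [[0, 0, 0], 0, 0.03],
])

```text
time_s: 5.9
ee_pos: [255.8, 290.0, 39.7]
tcp_rot: [0.001, -0.0, 1.0, 0.001]
ft_force: [-1.6, -1.1, 10.8]
opening: 46.4
finger_force: 65.6
```

```bash
cat >> h.py <<'E'
def silt(c,P,th,g,shape,s=2):
    m=np.zeros((shape[0]*s,shape[1]*s),np.uint8); a=np.linspace(0,2*np.pi,48); C,S_=np.cos(th),np.sin(th)
    for r,z0,z1 in CAP:
        Q=[]
        for z in(z0-g,z1-g):
            for k in a:
                x,y=r*np.cos(k),r*np.sin(k); Q.append(proj(c,[P[0]+x*C-z*S_,P[1]+y,P[2]+x*S_+z*C]))
        cv2.fillConvexPoly(m,cv2.convexHull(((np.array(Q)+.5)*s).round().astype(np.int32)),255)
    return cv2.resize(m,(shape[1],shape[0]),interpolation=cv2.INTER_AREA)/255.
def tilt(c,P):
    m=blue(c['color'],(100,100,460,420)); best=None
    for t0 in(0,20,40):
        r=minimize(lambda p:np.abs(silt(c,P,np.radians(p[0]),p[1],m.shape)-m).sum(),[t0,60],method='Nelder-Mead',options=dict(initial_simplex=[[t0,60],[t0+10,60],[t0,66]],xatol=.2))
        if best is None or r.fun<best.fun: best=r
    return best.x.round(1),best.fun,m.sum()
def P_now():
    return env.read_state()['ee_pos']+[0,0,8]
E
python3 - <<'E'
from h import *
c=cam('wrist','w3.png'); print(tilt(c,P_now())); print(env.read_state()['wrist_torque'])
E
```

```text
(array([18. , 57.6]), np.float64(1024.3254901960784), np.float64(16404.0))
[-0.14066114  0.0180264  -0.01445508]
```

The swivel works: 18° so far with about 11 N. I'll carry on to about 40°.

Request:
arm_command([
  [[0.003, 0, 0.003], 0, 0.03],
  [[0.003, 0, 0.003], 0, 0.03],
  [[0.002, 0, 0.003], 0, 0.03],
  [[0.002, 0, 0.003], 0, 0.03],
  [[0.002, 0, 0.0035], 0, 0.03],
  [[0.002, 0, 0.0035], 0, 0.03],
  [[0.001, 0, 0.002], 0, 0.03],
  [[0, 0, 0], 0, 0.03],
])

```text
time_s: 6.75
ee_pos: [240.4, 290.0, 18.5]
tcp_rot: [0.0, -0.001, 1.0, 0.001]
ft_force: [-3.7, 0.1, 8.1]
opening: 46.3
finger_force: 68.6
```

```bash
python3 - <<'E'
from h import *
c=cam('wrist','w4.png'); print(tilt(c,P_now()))
E
```

```text
(array([44.3, 69.8]), np.float64(607.521568627451), np.float64(14492.0))
```

View pics/w4.png

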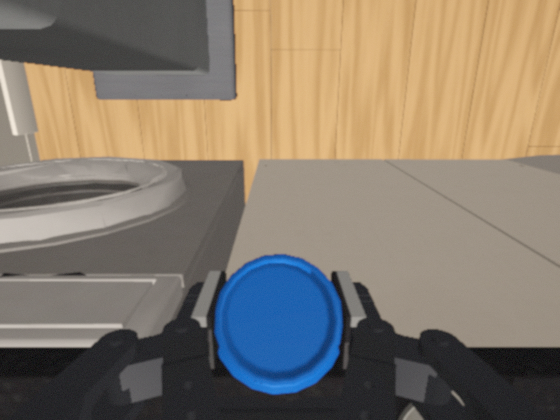

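The wrist view shows the cap's foot nearly face-on at (280,322). The fit gives about 44°, and the lever geometry gives 42°. Next I lift it and carry it over the saucer.

Request:
arm_command([
  [[0, 0, -0.01], 0, 0.03],
  [[0, 0, -0.03], 0, 0.03],
  [[0, 0, -0.04], 0, 0.03],
  [[0, 0, -0.03], 0, 0.03],
  [[0, 0, -0.01], 0, 0.03],
  [[-0.012, -0.016, 0], 0, 0.03],
  [[-0.024, -0.031, 0], 0, 0.03],
  [[-0.03, -0.039, 0], 0, 0.03],
  [[-0.03, -0.039, 0], 0, 0.03],
  [[-0.03, -0.039, 0], 0, 0.03],
  [[-0.03, -0.039, 0], 0, 0.03],
  [[-0.03, -0.039, 0], 0, 0.03],
])

```text
time_s: 8.0
ee_pos: [427.8, 45.5, 138.5]
tcp_rot: [0.001, -0.0, 1.0, 0.0]
ft_force: [0.8, 1.3, -0.9]
opening: 46.2
finger_force: 67.9
```

Request:
arm_command([
  [[-0.02, -0.026, 0], 0, 0.03],
  [[-0.012, -0.015, 0], 0, 0.03],
  [[0, 0, 0], 0, 0.03],
  [[0, 0, 0], 0, 0.03],
])

```text
time_s: 8.4
ee_pos: [458.4, 6.3, 138.0]
tcp_rot: [-0.0, 0.0, 1.0, 0.0]
ft_force: [-1.1, -1.0, -1.0]
opening: 46.8
finger_force: 67.9
```

```bash
python3 - <<'E'
from h import *
P=P_now(); print(P)
c=cam('wrist'); s=cam('scene'); t=cam('top'); print(tilt(c,P))
m=blue(s['color'],(250,170,340,270))
for g in(56,60,64): print(g,[(d,round(np.abs(silt(s,P,np.radians(d),g,m.shape)-m).sum())) for d in range(25,56,5)],m.sum())
a=s['color'][170:270,240:340]; b=c['color']
cv2.imwrite('pics/v5.png',np.hstack([cv2.resize(b,(440,330)),cv2.resize(a,(330,330),interpolation=2)])[:,:,::-1])
E
```

```text
[458.44345939   6.27705934 145.9886243 ]
(array([42.5, 69.3]), np.float64(710.2), np.float64(14197.0))
56 [(25, 339), (30, 302), (35, 274), (40, 252), (45, 252), (50, 271), (55, 283)] 365.0
60 [(25, 329), (30, 298), (35, 277), (40, 254), (45, 257), (50, 272), (55, 283)] 365.0
64 [(25, 334), (30, 305), (35, 284), (40, 259), (45, 265), (50, 277), (55, 292)] 365.0
```

View pics/v5.png

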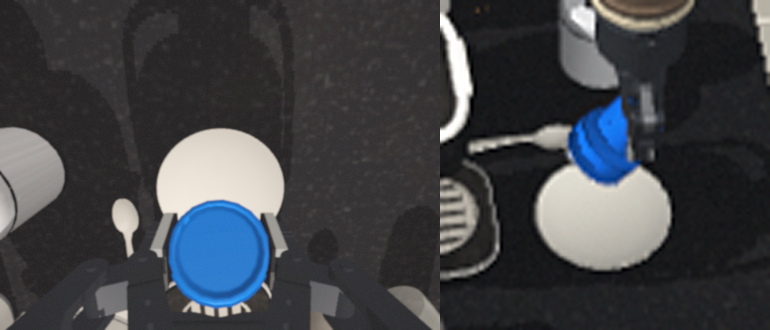

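The wrist view shows the cap tilted toward the robot over the saucer, and the scene crop shows it at about (605,145). The fits give about 42°. The foot's drip lip is only just inside the saucer, so I'll centre it better, go lower and dwell.

Request:
arm_command([
  [[-0.005, 0, 0.01], 0, 0.03],
  [[-0.01, 0, 0.01], 0, 0.03],
  [[-0.003, 0, 0.01], 0, 0.03],
  [[0, 0, 0], 0, 0.03],
  [[0, 0, 0], 0, 0.03],
  [[0, 0, 0], 0, 0.03],
  [[0, 0, 0], 0, 0.03],
  [[0, 0, 0], 0, 0.03],
  [[0, 0, 0], 0, 0.03],
  [[0, 0, 0], 0, 0.03],
  [[0, 0, 0], 0, 0.03],
  [[0, 0, 0], 0, 0.03],
])

```text
time_s: 9.75
ee_pos: [476.8, 6.2, 108.0]
tcp_rot: [0.0, -0.0, 1.0, 0.0]
ft_force: [-0.6, -0.4, -0.8]
opening: 46.9
finger_force: 67.9
```

Request:
arm_command([
  [[0, 0, -0.01], 0, 0.03],
  [[0.01, 0.02, -0.02], 0, 0.03],
  [[0.02, 0.04, 0], 0, 0.03],
  [[0.02, 0.045, 0], 0, 0.03],
  [[0.01, 0.03, 0], 0, 0.03],
  [[0, 0.012, 0], 0, 0.03],
  [[0, 0, 0], 0, 0.03],
])

```text
time_s: 10.45
ee_pos: [417.0, 154.9, 138.5]
tcp_rot: [0.001, -0.002, 1.0, 0.0]
ft_force: [0.1, 0.4, -1.7]
opening: 46.7
finger_force: 67.9
```

Request:
arm_command([
  [[0.019, 0.0135, 0], 0, 0.03],
  [[0.034, 0.0245, 0], 0, 0.03],
  [[0.034, 0.0245, 0], 0, 0.03],
  [[0.034, 0.0245, 0], 0, 0.03],
  [[0.034, 0.0245, 0], 0, 0.03],
  [[0.022, 0.0155, 0.01], 0, 0.03],
  [[0.012, 0.008, 0.02], 0, 0.03],
  [[0, 0, 0.03], 0, 0.03],
  [[0, 0, 0.03], 0, 0.03],
  [[0, 0, 0.026], 0, 0.03],
  [[0, 0, 0.012], 0, 0.03],
  [[0, 0, 0.004], 0, 0.03],
])

```text
time_s: 11.65
ee_pos: [228.8, 286.6, 4.9]
tcp_rot: [-0.0, 0.001, 1.0, -0.001]
ft_force: [-0.2, -1.7, -2.2]
opening: 46.7
finger_force: 67.9
```

Request:
arm_command([
  [[-0.008, 0, -0.001], 0, 0.03],
  [[-0.008, 0, 0], 0, 0.03],
  [[-0.002, 0, -0.0055], 0, 0.03],
  [[-0.002, 0, -0.0055], 0, 0.03],
  [[-0.0026, 0, -0.0043], 0, 0.03],
  [[-0.0026, 0, -0.0043], 0, 0.03],
  [[-0.0034, 0, -0.0038], 0, 0.03],
  [[-0.0034, 0, -0.0038], 0, 0.03],
  [[0, 0, 0], 0, 0.03],
])

```text
time_s: 12.55
ee_pos: [259.4, 286.9, 35.2]
tcp_rot: [-0.001, -0.0, 1.0, -0.001]
ft_force: [-7.8, -0.9, 2.2]
opening: 46.6
finger_force: 68.8
```

```bash
python3 - <<'E'
from h import *
c=cam('wrist','w6.png'); print(tilt(c,P_now()))
E
```

```text
(array([11.1, 59.7]), np.float64(892.0392156862745), np.float64(17712.0))
```

Request:
arm_command([
  [[-0.0035, 0, -0.0025], 0, 0.03],
  [[-0.0035, 0, -0.0025], 0, 0.03],
  [[-0.0015, 0, 0], 0, 0.03],
  [[-0.001, 0, 0], 0, 0.03],
  [[0, 0, 0], 0, 0.03],
  [[0.005, 0, 0], 0, 0.03],
  [[0.005, 0, -0.02], 0, 0.03],
  [[0, 0, -0.03], 0, 0.03],
  [[0, 0, -0.02], 0, 0.03],
  [[0, 0, -0.005], 0, 0.03],
])

```text
time_s: 13.6
ee_pos: [261.1, 289.0, 117.0]
tcp_rot: [0.002, 0.0, 1.0, 0.002]
ft_force: [0.2, -0.3, -0.2]
opening: 46.4
finger_force: 69.1
```

Request:
arm_command([
  [[-0.02, -0.01, 0], 0, 0.03],
  [[-0.04, -0.02, 0], 0, 0.03],
  [[-0.04, -0.02, 0], 0, 0.03],
  [[-0.04, -0.02, 0], 0, 0.03],
  [[-0.02, -0.02, 0.01], 0, 0.03],
  [[-0.01, -0.01, 0.02], 0, 0.03],
  [[0, 0, 0.015], 0, 0.03],
  [[0, 0, 0.008], 0, 0.03],
  [[0, 0, 0], 0, 0.03],
])

```text
time_s: 14.5
ee_pos: [428.7, 187.6, 60.4]
tcp_rot: [-0.001, -0.0, 1.0, -0.0]
ft_force: [-0.4, 0.1, -0.8]
opening: 46.9
finger_force: 69.1
```

```bash
python3 - <<'E'
from h import *
c=cam('wrist','w7.png'); print(tilt(c,P_now()))
E
```

```text
(array([ 3.6, 61.5]), np.float64(993.2196078431373), np.float64(19145.0))
```

Request:
arm_command([
  [[0, 0, 0.004], 0, 0.03],
  [[0, 0, 0.002], 0, 0.03],
  [[0, 0, 0.002], 0, 0.03],
  [[0, 0, 0.001], 0, 0.03],
  [[0, 0, 0], 0, 0.03],
])

```text
time_s: 15.05
ee_pos: [429.1, 188.2, 52.1]
tcp_rot: [-0.0, -0.0, 1.0, -0.0]
ft_force: [0.1, 0.9, -0.5]
opening: 46.6
finger_force: 69.1
```

Request:
arm_command([
  [[0, 0, 0.001], 0, 0.03],
  [[0, 0, 0.001], 0, 0.03],
  [[0, 0, 0.001], 0, 0.03],
  [[0, 0, 0], 0, 0.03],
])

```text
time_s: 15.45
ee_pos: [430.4, 188.3, 50.0]
tcp_rot: [0.001, -0.0, 1.0, 0.0]
ft_force: [0.7, -1.9, 12.6]
opening: 46.2
finger_force: 70.6
```

Request:
arm_command([
  [[0, 0, 0.001], 0, 0.03],
  [[0, 0, 0.001], 0, 0.03],
  [[0, 0, 0], 0, 0.03],
  [[0, 0, 0], 0, 0.03],
])

```text
time_s: 15.85
ee_pos: [432.1, 189.0, 48.8]
tcp_rot: [0.003, 0.0, 1.0, 0.001]
ft_force: [3.2, -1.2, 16.7]
opening: 46.3
finger_force: 72.0
```

```bash
python3 - <<'E'
from h import *
c=cam('wrist','w8.png'); print(tilt(c,P_now()))
E
```

```text
(array([ 1.2, 60. ]), np.float64(1085.4588235294116), np.float64(19943.0))
```

The fit gives 1.2° and the mouth is flat on the worktop, so the cap is level with the TCP 48.8 mm above the mouth. Now I carry it toward the flask and look at the neck from closer.

Request:
arm_command([
  [[0, 0, -0.01], 0, 0.03],
  [[0, 0, -0.03], 0, 0.03],
  [[-0.002, -0.01, -0.045], 0, 0.03],
  [[-0.006, -0.03, -0.035], 0, 0.03],
  [[-0.007, -0.035, -0.03], 0, 0.03],
  [[-0.007, -0.04, -0.02], 0, 0.03],
  [[-0.007, -0.045, -0.014], 0, 0.03],
  [[-0.007, -0.045, 0], 0, 0.03],
  [[-0.006, -0.04, 0], 0, 0.03],
  [[-0.004, -0.023, 0], 0, 0.03],
  [[0, -0.01, 0], 0, 0.03],
  [[0, 0, 0], 0, 0.03],
])

```text
time_s: 17.1
ee_pos: [474.8, -90.7, 231.0]
tcp_rot: [-0.0, 0.001, 1.0, -0.0]
ft_force: [-0.4, 0.8, -0.6]
opening: 46.0
finger_force: 70.5
```

```bash
python3 - <<'E'
from h import *
c=cam('wrist'); cv2.imwrite('pics/w9.png',c['color'][:,:,::-1]); print(tilt(c,P_now()))
print(proj(c,[463.7,-190,118]),proj(c,[463.7,-190,95]))
E
```

```text
(array([ 1.6, 60.5]), np.float64(1159.2196078431373), np.float64(19610.0))
[140.49370063 200.65817221] [151.33503386 192.39624787]
```

View pics/w9.png

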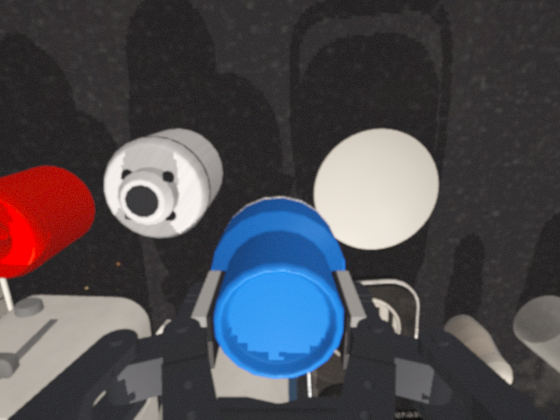

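The wrist view shows the neck's dark centre at about (142,200), against a prediction of (140.5,200.7). I'll refine that and check the cap's position in the jaws.

```bash
python3 - <<'E'
from h import *
c=cam('wrist'); g=c['color'].astype(int).mean(2); 
n,l,st,ce=cv2.connectedComponentsWithStats((g[180:222,120:165]<90).astype(np.uint8)); 
for i in range(1,n):
    if st[i,4]>60: u,v=ce[i]+[120,180]; print(u,v,st[i],ray(c,u,v,118).round(1))
print(P_now())
# cap xy & tilt about x too: fit level silhouette offset
m=blue(c['color'],(100,100,460,420)); P=P_now()
r=minimize(lambda p:np.abs(silt(c,P+[p[0],p[1],0],np.radians(p[2]),56.8,m.shape)-m).sum(),[0,0,0],method='Nelder-Mead',options=dict(initial_simplex=[[0,0,0],[5,0,0],[0,5,0],[0,0,6]],xatol=.1)); print(r.x.round(1),r.fun)
E
```

```text
139.15514809590974 200.21861777150917 [  4   6  31  29 709] [ 463.6 -189.3  118. ]
[474.99675766 -88.35948042 238.9559632 ]
[-3.8 -0.1  4.6] 739.0470588235294
```

```bash
python3 - <<'E'
from h import *
c=cam('wrist'); P=P_now(); print(P)
for n,g in(('w2',59.7),('w7',57),('w8',56.8),('w9',56.8),(None,56.8)):
    d=dict(c); 
    if n: d['color']=cv2.imread(f'pics/{n}.png')[:,:,::-1]
    m=blue(d['color'],(100,100,460,420))
    f=lambda p:np.abs(silt(d,P+[p[0],p[1],0],np.radians(p[2]),p[3],m.shape)-m).sum()
    r=minimize(f,[0,0,0,g],method='Nelder-Mead',options=dict(initial_simplex=[[0,0,0,g],[5,0,0,g],[0,5,0,g],[0,0,6,g],[0,0,0,g+5]],xatol=.1,maxiter=250)); print(n,r.x.round(1),round(r.fun))
    r=minimize(lambda p:f([*p,g]),[0,0,0],method='Nelder-Mead',options=dict(initial_simplex=[[0,0,0],[5,0,0],[0,5,0],[0,0,6]],xatol=.1)); print('   fixed g',r.x.round(1),round(r.fun))
E
```

```text
[475.14463667 -88.07044619 238.99709286]
w2 [-1.1  0.4  1.8 60.8] 691
   fixed g [-2.2  0.3  3.1] 729
w7 [-3.8  0.2  7.2 56.8] 707
   fixed g [-3.6  0.2  6.8] 704
w8 [-4.4  0.3  4.9 55.7] 721
   fixed g [-3.3  0.2  3.6] 761
w9 [-4.2  0.4  5.3 56.4] 709
   fixed g [-4.   0.4  5. ] 723
None [-4.1  0.4  5.1 56.6] 717
   fixed g [-3.9  0.4  4.9] 727
```

The flask is at (463.6,-189.5), and the cap's mouth is centred on the TCP within about 1 mm and tilted 2–3° at most. I'll move above the neck and part-way down.

Request:
arm_command([
  [[0.002, -0.012, 0], 0, 0.03],
  [[0.004, -0.03, 0], 0, 0.03],
  [[0.004, -0.03, 0], 0, 0.03],
  [[0.0014, -0.0195, 0], 0, 0.03],
  [[0, -0.008, 0], 0, 0.03],
  [[0, -0.002, 0.01], 0, 0.03],
  [[0, 0, 0.02], 0, 0.03],
  [[0, 0, 0.015], 0, 0.03],
  [[0, 0, 0.01], 0, 0.03],
  [[0, 0, 0], 0, 0.03],
  [[0, 0, 0], 0, 0.03],
])

```text
time_s: 18.35
ee_pos: [464.2, -190.8, 176.1]
tcp_rot: [-0.0, -0.001, 1.0, 0.0]
ft_force: [0.7, 0.9, -0.3]
opening: 46.6
finger_force: 70.5
```

```bash
python3 - <<'E'
from h import *
c=cam('wrist','w10.png'); s=cam('scene'); t=cam('top')
print([env.read_state()['ee_pos'].round(1) for _ in range(2)], env.read_state()['ft_force'])
a=s['color'][120:220,235:335]; b=t['color'][180:270,300:400]
cv2.imwrite('pics/v10.png',np.hstack([cv2.resize(c['color'],(440,330)),cv2.resize(a,(330,330),interpolation=2)])[:,:,::-1])
E
```

```text
[array([ 464.5, -191.3,  176.8]), array([ 464.5, -191.3,  176.8])] [ 0.25544553  0.06239128 -1.35324145]
```

View pics/v10.png

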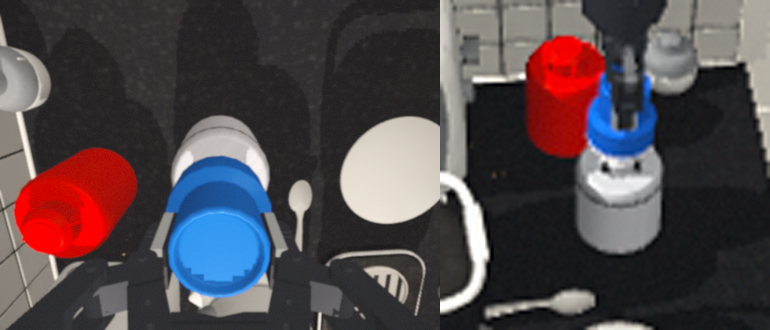

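The wrist view shows the flask directly under the cap, and the scene crop shows the cap right over the neck at (622,140). I'm going down to the nubs.

Request:
arm_command([
  [[0, 0.001, 0.003], 0, 0.03],
  [[0, 0, 0.004], 0, 0.03],
  [[0, 0, 0.004], 0, 0.03],
  [[0, 0, 0.003], 0, 0.03],
  [[0, 0, 0.003], 0, 0.03],
  [[0, 0, 0], 0, 0.03],
])

```text
time_s: 19.1
ee_pos: [463.7, -190.3, 158.6]
tcp_rot: [-0.0, -0.0, 1.0, 0.0]
ft_force: [-0.3, 0.3, -1.0]
opening: 46.6
finger_force: 70.5
```

Request:
arm_command([
  [[0, 0, 0.002], 0, 0.03],
  [[0, 0, 0.002], 0, 0.03],
  [[0, 0, 0.002], 0, 0.03],
  [[0, 0, 0], 0, 0.03],
])

```text
time_s: 19.5
ee_pos: [464.2, -190.0, 153.1]
tcp_rot: [0.0, -0.0, 1.0, 0.0]
ft_force: [-0.6, 1.1, 2.0]
opening: 46.6
finger_force: 71.0
```

Request:
arm_command([
  [[0, 0, 0.002], 0, 0.03],
  [[0, 0, 0.001], 0, 0.03],
  [[0, 0, 0], 0, 0.03],
])

```text
time_s: 19.8
ee_pos: [464.5, -190.4, 150.3]
tcp_rot: [0.001, -0.0, 1.0, -0.0]
ft_force: [0.3, 1.5, 1.9]
opening: 46.4
finger_force: 70.7
```

Request:
arm_command([
  [[0, 0, 0.0015], 0, 0.03],
  [[0, 0, 0.0015], 0, 0.03],
  [[0, 0, 0], 0, 0.03],
])

```text
time_s: 20.1
ee_pos: [464.3, -190.3, 146.9]
tcp_rot: [0.0, -0.0, 1.0, -0.0]
ft_force: [2.6, 0.6, -1.1]
opening: 46.7
finger_force: 70.1
```

Request:
arm_command([
  [[0, 0, 0.0015], 0, 0.03],
  [[0, 0, 0.0015], 0, 0.03],
  [[0, 0, 0], 0, 0.03],
])

```text
time_s: 20.4
ee_pos: [464.0, -190.3, 144.0]
tcp_rot: [-0.0, -0.0, 1.0, 0.0]
ft_force: [0.9, 0.9, 0.3]
opening: 46.6
finger_force: 70.7
```

Request:
arm_command([
  [[0, 0, 0.001], 0, 0.03],
  [[0, 0, 0.001], 0, 0.03],
  [[0, 0, 0], 0, 0.03],
  [[0, 0, 0], 0, 0.03],
])

```text
time_s: 20.8
ee_pos: [465.2, -190.4, 143.3]
tcp_rot: [0.001, -0.0, 1.0, -0.0]
ft_force: [1.6, 2.2, 12.5]
opening: 46.7
finger_force: 71.9
```

Request:
arm_command([
  [[0, 0, 0.001], 0, 0.03],
  [[0, 0, 0.001], 0, 0.03],
  [[0, 0, 0], 0, 0.03],
  [[0, 0, 0], 0, 0.03],
])

```text
time_s: 21.2
ee_pos: [466.4, -190.9, 142.3]
tcp_rot: [0.003, -0.0, 1.0, -0.0]
ft_force: [1.5, 2.8, 21.4]
opening: 46.8
finger_force: 73.5
```

```bash
python3 - <<'E'
from h import *
c=cam('wrist'); s=cam('scene'); P=P_now()
m=blue(c['color'],(100,100,460,420)); g=56.8
r=minimize(lambda p:np.abs(silt(c,P+[p[0],p[1],0],np.radians(p[2]),p[3],m.shape)-m).sum(),[0,0,0,g],method='Nelder-Mead',options=dict(initial_simplex=[[0,0,0,g],[5,0,0,g],[0,5,0,g],[0,0,6,g],[0,0,0,g+5]],xatol=.1,maxiter=250)); print(r.x.round(1),r.fun,P)
a=s['color'][120:220,235:335]
cv2.imwrite('pics/v11.png',np.hstack([cv2.resize(c['color'],(440,330)),cv2.resize(a,(330,330),interpolation=2)])[:,:,::-1])
E
```

```text
[-3.6  0.7  2.7 56.4] 638.5803921568627 [ 466.44969847 -190.79989064  150.26672025]
```

View pics/v11.png

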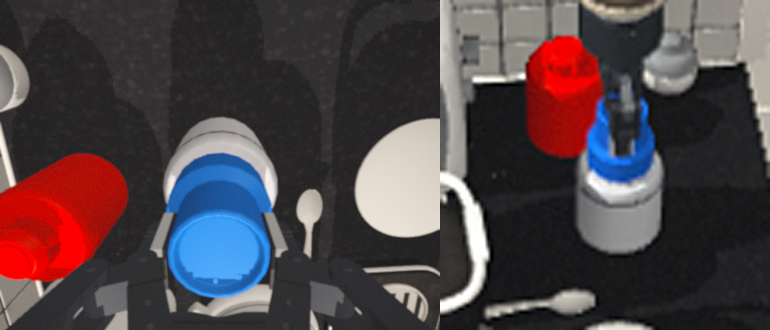

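The scene crop shows the cap's skirt flush on the flask's shoulder at (620,165). The fit puts the mouth at z≈94 (shoulder 95) and level within about 1°. I'll press a little harder, take out the sideways drift, and check that it holds.

Request:
arm_command([
  [[0.001, 0, 0.001], 0, 0.03],
  [[0.001, 0, 0.001], 0, 0.03],
  [[0, 0, 0], 0, 0.03],
  [[0, 0, 0], 0, 0.03],
  [[0, 0, 0], 0, 0.03],
  [[0, 0, 0], 0, 0.03],
  [[0, 0, 0], 0, 0.03],
])

```text
time_s: 22.0
ee_pos: [466.7, -190.8, 141.9]
tcp_rot: [0.005, -0.001, 1.0, -0.001]
ft_force: [3.5, 4.5, 33.7]
opening: 46.6
finger_force: 75.2
```

```bash
python3 -c "
from h import *
print(env.finish_job())"
```

```text
the job is handed in; nothing more can be done
None
```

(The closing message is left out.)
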